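# Level the toy-shop balance

### The job

On the demonstration table a toy balance has tipped over: a dark 250 g pick-up is in its low pan and a white 100 g car in its raised pan. Add the red 100 g weight and the yellow 50 g weight to the raised pan, setting them down upright next to each other on the pan floor, so that the beam floats level; the blue and green weights are the wrong ones.

Things in the scene. Friction and masses are not known exactly. Their poses are not given: they have to be found in the camera images.
- pan (a point): Centre of the floor of the raised orange pan (the one with the white car) of the fixed balance; z up. Stays level; 180 mm along x, 110 mm along y, rim 6 mm; its floor starts 132 mm over the table. The car, 36 mm tall at most, lies along y at x = 35 to 75 mm; x = -85 to 30 mm is free for weights. +y points to the beam pivot 120 mm off, where a pointer plate stands 155 mm tall.
- beam (a joint): Beam tilt in rad: 0 level, negative while the listed pan is up; stops at -0.14 (where it starts) and +0.14. The listed pan's floor lies at 115 mm - 120 mm x tilt over the table. The pan is 150 g short; a weak spring helps the beam: 50 g of difference tips it about 0.13 rad. It swings about 1 s after a change, and the pan sinks as it is loaded (17 mm till level).
- weight_red: Red plastic cylinder with a small steel disc on top, 44 mm diameter, 40 mm tall, 100 g, standing on the table. Origin: centre of its underside, z up.
- weight_yellow: Yellow plastic cylinder with a small steel disc on top, 34 mm diameter, 32 mm tall, 50 g, standing on the table. Origin: centre of its underside, z up. A blue (52 mm diameter, 50 mm tall, 200 g) and a green one (28 mm, 24 mm, 20 g) stand in the same area; centres at least 85 mm apart.
Not all that is in view belongs to the job. There is more than one size of the weight_yellow; the job needs the larger.

How it is judged:
By the outcome, as a careful person would: the job done as asked, in the order asked, and still so for the second after the job is handed in, with the robot touching nothing.
It also fails if it takes over 64 s, if anything falls off the work surface, if the arm or the gripper's body presses on something with over 40 N, if the wrist force passes 120 N, or if a joint passes its speed limit or range.

### The arm

A 6-joint arm with a two-finger parallel gripper is mounted at the origin on the work surface. World frame = base frame: x ahead of the robot, y to its left, z up, the work surface at z = 0. Lengths are in mm, angles in rad, forces in N, time in s.
With the tool pointing down it reaches from about 325 to 925 mm from the base axis. Payload 3.1 kg.
Tool frame: the origin (TCP) lies midway between the tips of the shut fingers; the grasp point (between the pads) lies 19 mm behind it (arm.grip_depth is the distance from the TCP to the grasp point, in mm); z points along the fingers, y is the line along which they close (so a half turn about z gives the same grasp; the last joint's range is limited). The gripper opens to 85 mm and grips with 20 to 120 N. Pads are 22 mm wide; open, the fingers measure 114 mm over their backs; the gripper's body (76 mm by 85 mm) begins 54 mm behind the grasp point. The pads swing forward as they close: fully open they stand 13 mm farther back than shut.
Start: joints at [1.183, 0.217, 1.613, -0, 1.311, -0.112], TCP at [170.179, 601.397, 231.3] pointing down, gripper open.
Joint ranges: [-2.75, 2.75], [-0.78, 2.1], [0.31, 2.55], [-1.13, 4.27], [0.13, 2.63], [-2.58, 2.58]. Speed limits (rad/s): [2.79, 2.79, 3.14, 3.14, 3.14, 3.14].

### API

Orientations are given as a rotation vector (axis times angle).
In Python, from workcell import arm gives the robot as it stands.
- The arm moves only by the tool arm_command, never from a script. Its argument "increments" is a list of rows, each an object of numbers: "tx", "ty", "tz": the shift along the world's x, y, z in mm; "turn": the turn about the world's z in degrees. A call has 1 to 8 rows; each row shifts and turns the commanded pose from where the row before left it; what a row does not reach is not made up. A row lasts 1/10 s, in which the tool goes at most 50 mm and 8.59 degrees, less where a joint would pass 70% of its speed; a pose out of reach is approached as far as the arm can. A call with a gripper value outside its range is refused whole. "grip" is the finger opening in mm, from 0 to 85.4, set as the call begins (left out, the last holds). The fingers move at their own pace and stop on an object; the grip force is fixed at half the most. Time passes only in rows, so rows that do not move let the fingers close. It gives the time, the measured TCP pose, the force, the opening and the grip force at its end, in the units of the state.
- arm.get_state(): the state, without advancing time (a new reading comes with each control period).
- arm.camera(name): name is "scene" or "top"; returns the picture (384x512x3 uint8, red, green, blue); there is no depth.
- arm.get_calibration(name): a dict with "fx", "fy", "cx", "cy" (pixels), "xyz" and "rotation" of the camera in the world. Camera axes: x right, y up, looking along -z (the intrinsics and any distortion apply to the point x, -y, -z); pixel columns grow to the right and rows downward; lengths in mm; the calibration is good to about 2 mm. A picture is of the moment at which its call begins. get_calibration takes no time and is no camera call.
- arm.job_done(): hands the job in; it is judged then, once.
Trained networks look in the newest picture that a camera, given by its name, has taken for a name from the list of things; names that differ only in an ending like _2 or _b are one class to them, and where a whole thing is asked for, a point or a joint stands for the part that bears it (a point fixed in the world has none). Each returns a list of dicts, best first, with "conf" (0 to 1); they miss things now and then, are a little off and sometimes report something else, mostly with a low value. They report only what shows in the picture. A call takes as long as a camera call. They do not tell look-alikes from the thing itself.
- arm.search_frame(name, camera): "point" ([x, y, z] in mm, in world coordinates, good to about 4 mm: the middle of the surface that is visible of it).
- arm.trace(name, camera): "mask" (384x512 bool, what is visible of it).
- arm.landmark_of(name, camera): "point" ([x, y, z] in mm, in world coordinates, good to about 4 mm: a listed point, or the origin of a listed thing).
The state is a dict: "time_s": time; "joint_pos": joint angles; "joint_vel": joint speeds; "joint_torque": joint torques, N m; "ee_pos": TCP position; "eef_rot": TCP orientation; "contact_force": force on the tool from outside, world axes, zero at the start; "moment": the same for the moment, N m; "grip_width": finger opening in mm; "finger_force": force on a finger pad.
Only numpy, scipy, OpenCV 4.12 (cv2) and the standard library are available. Lean on these libraries where they do the work, as an engineer would, in place of code of your own. Each camera call takes 0.05 s, during which the arm holds its last target. There are 200 camera calls.

## Working session

There is one attempt and no reset: what is moved stays moved. The work goes in short steps, Python scripts to look and compute and a tool call to move; the robot and the scene stay as the last step left them, time stands still between calls to the robot, and variables do not carry over. Pictures are saved under pics/ and viewed, at most 10 in all, crops included, and the job is handed in when it is done.

Besides the shell and the picture viewer there is one more tool, called after "Emit:" as name([rows], argument=value, ...), one row to a line, values as JSON. arm_command: Moves the arm, as the interface text tells. Its arguments: {"type":"object","properties":{"increments":{"type":"array","items":{"type":"object","properties":{"tx":{"type":"number"},"ty":{"type":"number"},"tz":{"type":"number"},"turn":{"type":"number"}}}},"grip":{"type":"number"}},"required":["increments"]}

```bash
mkdir -p pics
python3 - <<'E'
from workcell import arm
import cv2
for c in("scene","top"):
    im=arm.camera(c); cv2.imwrite(f"pics/{c}0.png",im[:,:,::-1])
    k=arm.get_calibration(c); print(c,k)
    for n in("weight_red","weight_yellow","pan"):
        print(n,[(d["conf"],[round(float(v)) for v in d["point"]]) for d in arm.landmark_of(n,c)])
s=arm.get_state();print(s["time_s"],s["ee_pos"],s["eef_rot"],s["grip_width"])
E
```

```text
scene {'fx': 483.61220284279597, 'fy': 483.61220284279597, 'cx': 246.93751639927544, 'cy': 191.47864539494694, 'xyz': array([1205.07473289,  123.34846625,  841.38681424]), 'rotation': array([0.56523386, 0.61344823, 1.59662927])}
weight_red [(0.83, [593, 234, 0])]
weight_yellow [(0.58, [435, 343, 1]), (0.46, [360, 356, 0])]
pan [(0.89, [596, 5, 131])]
top {'fx': 437.84636432882826, 'fy': 437.84636432882826, 'cx': 253.8221722971908, 'cy': 190.98549363896316, 'xyz': array([ 281.7497774 ,   75.05923498, 1231.25597071]), 'rotation': array([ 0.16735447, -0.18018629, -1.62230849])}
weight_red [(0.73, [596, 231, -1])]
weight_yellow [(0.65, [434, 341, -2]), (0.41, [357, 360, 0])]
pan [(0.63, [596, 15, 130]), (0.5, [595, 232, 1])]
0.4 [170.15260638 601.27438518 231.09012911] [-4.31804774e-01 -3.11173279e+00  6.43050910e-04] 85.33055617453326
```

View pics/scene0.png

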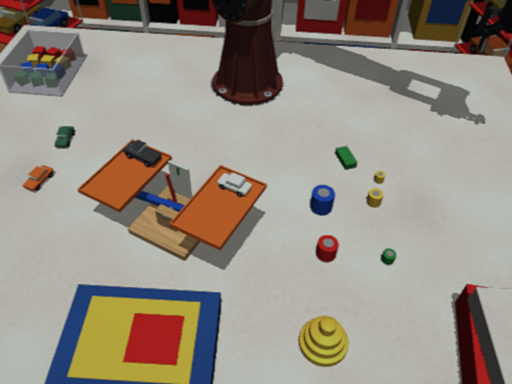

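View pics/top0.png

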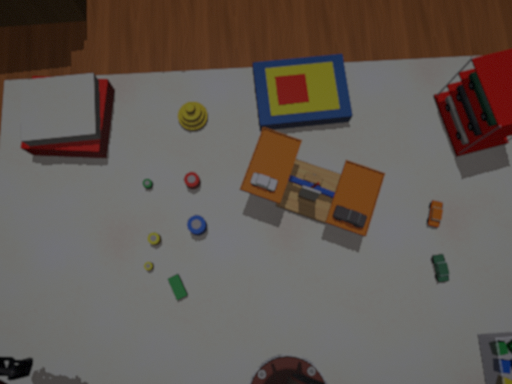

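The scene view shows the larger yellow at (375,198) with the small look-alike at (380,177), and red at (328,247). The raised pan is centred near (222,205), with the car at its robot-side end. Next I need the pan's yaw and outline.

```bash
cat > h.py <<'E'
import numpy as np,cv2
from scipy.spatial.transform import Rotation as R
from workcell import arm
def ray(c,uv,z):
    k=arm.get_calibration(c);uv=np.atleast_2d(uv).astype(float)
    d=np.c_[(uv[:,0]-k["cx"])/k["fx"],-(uv[:,1]-k["cy"])/k["fy"],-np.ones(len(uv))]
    d=R.from_rotvec(k["rotation"]).apply(d);p=np.array(k["xyz"])
    return p+d*((z-p[2])/d[:,2])[:,None]
def orange(c,seed):
    im=arm.camera(c);h=cv2.cvtColor(im,cv2.COLOR_RGB2HSV)
    m=cv2.inRange(h,(5,150,60),(16,255,255))
    n,l,st,ce=cv2.connectedComponentsWithStats(m)
    i=l[seed[1],seed[0]];ys,xs=np.where(l==i);return im,np.c_[xs,ys]
E
python3 - <<'E'
from h import *
for c,s in(("scene",(215,210)),("top",(275,150))):
    _,uv=orange(c,s);p=ray(c,uv,136)[:,:2].astype(np.float32)
    print(c,len(uv),cv2.minAreaRect(p),cv2.boxPoints(cv2.minAreaRect(p)).round())
for c in("scene","top"):
    for n in("weight_red","weight_yellow"):
        for d in arm.search_frame(n,c)[:2]: print(c,n,d["conf"],d["point"].round() if hasattr(d["point"],"round") else d["point"])
        print([ (x["conf"],np.argwhere(x["mask"]).mean(0)[::-1].round(1),x["mask"].sum()) for x in arm.trace(n,c)[:2]])
print(ray("scene",[[235,184]],160),ray("top",[[264,183]],160))
E
```

```text
scene 3678 ((599.3881225585938, 10.76837158203125), (114.17431640625, 185.68360900878906), 66.42350006103516) [[491.  -4.]
 [662. -79.]
 [707.  26.]
 [537. 100.]]
top 2332 ((594.135986328125, 9.103897094726562), (109.24557495117188, 184.07791137695312), 67.9811019897461) [[488.  -7.]
 [659. -76.]
 [700.  25.]
 [529.  94.]]
scene weight_red 0.85 [607.9, 231.7, 37.9]
[(0.94, array([326., 248.]), np.int64(490))]
scene weight_yellow 0.69 [367.8, 356.3, 20.9]
scene weight_yellow 0.61 [443.2, 338.8, 26.1]
[(0.65, array([373.8, 197.6]), np.int64(267)), (0.53, array([378.7, 176.8]), np.int64(90))]
top weight_red 0.61 [591.0, 230.1, 38.5]
[(0.78, array([191.5, 179.6]), np.int64(180))]
top weight_yellow 0.48 [592.1, 232.1, 40.6]
top weight_yellow 0.47 [432.3, 340.4, 30.3]
[(0.51, array([153.5, 237.8]), np.int64(143)), (0.45, array([148.3, 264.9]), np.int64(47))]
[[565.43714002  37.77745813 160.        ]] [[539.48510181  32.43310232 160.        ]]
```

Emit:
arm_command([
  {"tx":33,"ty":-28,"turn":-2},
  {"tx":33,"ty":-28,"turn":-2},
  {"tx":33,"ty":-28,"turn":-2},
  {"tx":33,"ty":-28,"turn":-0.7},
  {"tx":33,"ty":-28},
  {"tx":33,"ty":-28},
  {"tx":33,"ty":-28},
  {"tx":33,"ty":-28},
], grip=85)

```text
invalid input
```

Emit:
arm_command([
  {"tx":32,"ty":-29},
  {"tx":32,"ty":-29},
  {"tx":32,"ty":-29},
  {"tx":32,"ty":-29},
  {"tx":32,"ty":-29,"tz":-30},
  {"tz":-40},
  {"tz":-40},
  {},
])

```text
invalid input
```

Run:
```python
from h import *
s=arm.get_state();r=R.from_rotvec(s["eef_rot"]).as_matrix()
print(s["time_s"],s["ee_pos"],np.degrees(np.arctan2(r[1,1],r[0,1])))
for c in("scene","top"):
    im=arm.camera(c);cv2.imwrite(f"pics/{c}1.png",im[:,:,::-1])
    for d in arm.landmark_of("weight_red",c)[:2]:print(c,d)
```

```text
0.9 [170.20459192 601.41689535 231.34674806] 74.19748132403295
scene {'point': [594.8, 228.4, -1.1], 'conf': 0.97}
top {'point': [594.7, 229.2, -1.2], 'conf': 0.59}
```

View pics/scene1.png

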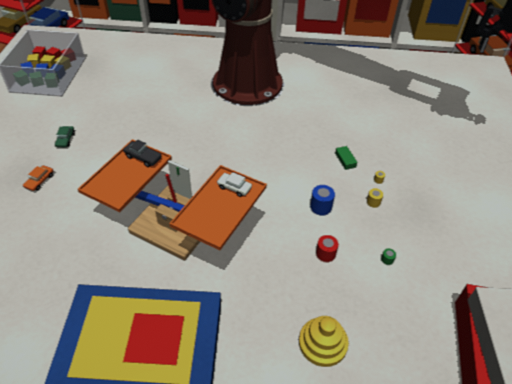

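Both moves were refused, and the picture shows the scene unchanged. I'll retry with every key in each row.

Emit:
arm_command([
  {"tx":33,"ty":-28,"tz":0,"turn":-2},
  {"tx":33,"ty":-28,"tz":0,"turn":-2},
  {"tx":33,"ty":-28,"tz":0,"turn":-2},
  {"tx":33,"ty":-28,"tz":0,"turn":-0.7},
  {"tx":33,"ty":-28,"tz":0,"turn":0},
  {"tx":33,"ty":-28,"tz":0,"turn":0},
  {"tx":33,"ty":-28,"tz":0,"turn":0},
  {"tx":33,"ty":-28,"tz":0,"turn":0},
], grip=85)

```text
time_s: 1.9
ee_pos: [435.4, 376.1, 231.5]
eef_rot: [0.613, 3.081, 0.001]
contact_force: [0.1, -0.1, -0.0]
grip_width: 85.0
finger_force: 0.0
```

Emit:
arm_command([
  {"tx":32,"ty":-29,"tz":0,"turn":0},
  {"tx":32,"ty":-29,"tz":0,"turn":0},
  {"tx":32,"ty":-29,"tz":0,"turn":0},
  {"tx":32,"ty":-29,"tz":0,"turn":0},
  {"tx":31,"ty":-30,"tz":-20,"turn":0},
  {"tx":0,"ty":0,"tz":-45,"turn":0},
  {"tx":0,"ty":0,"tz":-45,"turn":0},
  {"tx":0,"ty":0,"tz":0,"turn":0},
])

```text
time_s: 2.7
ee_pos: [587.1, 229.1, 112.9]
eef_rot: [-0.612, -3.066, 0.011]
contact_force: [-1.0, 0.3, -0.4]
grip_width: 84.8
finger_force: 0.0
```

Run:
```python
from h import *
s=arm.get_state();print(s["time_s"],s["ee_pos"])
im=arm.camera("scene");cv2.imwrite("pics/scene2.png",cv2.resize(im[150:300,220:420],None,fx=3,fy=3)[:,:,::-1])
print(arm.landmark_of("weight_red","scene")[:2])
```

```text
2.7 [587.11398744 229.07398206 112.92990575]
[{'point': [595.8, 232.3, -2.1], 'conf': 0.85}]
```

View pics/scene2.png

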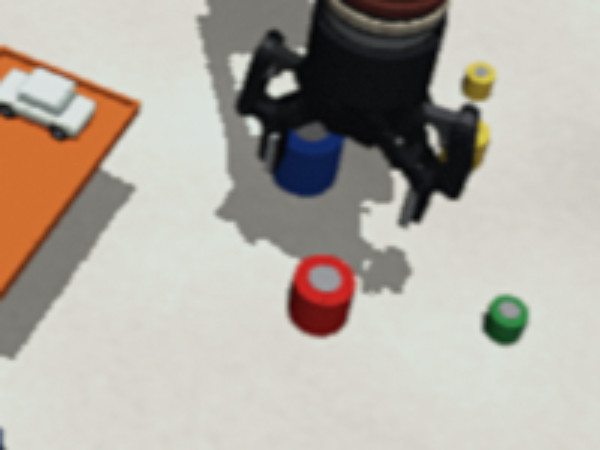

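The crop shows the open gripper over the area and red clear at (320,295), away from blue. The arm was still settling, so I'll correct while descending.

Emit:
arm_command([
  {"tx":0,"ty":0,"tz":0,"turn":0},
  {"tx":0,"ty":0,"tz":0,"turn":0},
  {"tx":0,"ty":0,"tz":-15,"turn":0},
  {"tx":0,"ty":0,"tz":-15,"turn":0},
  {"tx":0,"ty":0,"tz":0,"turn":0},
  {"tx":0,"ty":0,"tz":0,"turn":0},
])

```text
time_s: 3.4
ee_pos: [592.0, 231.1, 89.7]
eef_rot: [-0.612, -3.079, 0.002]
contact_force: [0.7, -0.5, -0.6]
grip_width: 84.8
finger_force: 0.0
```

Emit:
arm_command([
  {"tx":3,"ty":0,"tz":-20,"turn":0},
  {"tx":0,"ty":0,"tz":-20,"turn":0},
  {"tx":0,"ty":0,"tz":-20,"turn":0},
  {"tx":0,"ty":0,"tz":-15,"turn":0},
  {"tx":0,"ty":0,"tz":-10,"turn":0},
  {"tx":0,"ty":0,"tz":0,"turn":0},
  {"tx":0,"ty":0,"tz":0,"turn":0},
  {"tx":0,"ty":0,"tz":0,"turn":0},
])

```text
time_s: 4.2
ee_pos: [597.3, 231.7, 7.6]
eef_rot: [0.613, 3.079, 0.002]
contact_force: [-0.1, 0.8, 0.4]
grip_width: 85.1
finger_force: 0.0
```

Emit:
arm_command([
  {"tx":0,"ty":0,"tz":0,"turn":0},
  {"tx":0,"ty":0,"tz":0,"turn":0},
  {"tx":0,"ty":0,"tz":0,"turn":0},
  {"tx":0,"ty":0,"tz":0,"turn":0},
  {"tx":0,"ty":0,"tz":0,"turn":0},
  {"tx":0,"ty":0,"tz":0,"turn":0},
  {"tx":0,"ty":0,"tz":0,"turn":0},
  {"tx":0,"ty":0,"tz":0,"turn":0},
], grip=36)

```text
time_s: 5.0
ee_pos: [597.0, 231.6, 7.2]
eef_rot: [0.613, 3.08, 0.001]
contact_force: [-0.6, -0.8, 5.6]
grip_width: 42.7
finger_force: 61.3
```

Emit:
arm_command([
  {"tx":0,"ty":0,"tz":15,"turn":0},
  {"tx":0,"ty":0,"tz":35,"turn":0},
  {"tx":0,"ty":0,"tz":40,"turn":0},
  {"tx":0,"ty":0,"tz":40,"turn":0},
  {"tx":0,"ty":0,"tz":35,"turn":0},
  {"tx":0,"ty":0,"tz":20,"turn":0},
  {"tx":0,"ty":0,"tz":0,"turn":0},
  {"tx":0,"ty":0,"tz":0,"turn":0},
])

```text
time_s: 5.8
ee_pos: [595.5, 231.3, 190.7]
eef_rot: [-0.613, -3.08, 0.001]
contact_force: [-0.1, 0.4, -0.9]
grip_width: 42.8
finger_force: 61.0
```

Emit:
arm_command([
  {"tx":0,"ty":-15,"tz":0,"turn":0},
  {"tx":1,"ty":-30,"tz":0,"turn":0},
  {"tx":1,"ty":-40,"tz":0,"turn":0},
  {"tx":1,"ty":-40,"tz":0,"turn":0},
  {"tx":1,"ty":-40,"tz":0,"turn":0},
  {"tx":1,"ty":-35,"tz":0,"turn":0},
  {"tx":1,"ty":-15,"tz":0,"turn":0},
  {"tx":1,"ty":-9,"tz":0,"turn":0},
])

```text
time_s: 6.6
ee_pos: [601.7, 5.5, 189.2]
eef_rot: [-0.616, -3.077, 0.0]
contact_force: [0.3, -0.6, -0.7]
grip_width: 42.4
finger_force: 61.1
```

Emit:
arm_command([
  {"tx":0,"ty":0,"tz":0,"turn":0},
  {"tx":0,"ty":0,"tz":0,"turn":0},
  {"tx":0,"ty":0,"tz":0,"turn":0},
  {"tx":0,"ty":0,"tz":0,"turn":0},
])

```text
time_s: 7.0
ee_pos: [603.2, 8.6, 191.3]
eef_rot: [-0.61, -3.082, -0.0]
contact_force: [1.1, 0.1, -1.0]
grip_width: 42.5
finger_force: 61.1
```

Run:
```python
from h import *
s=arm.get_state();print(s["time_s"],s["ee_pos"],s["grip_width"])
im=arm.camera("scene");cv2.imwrite("pics/scene3.png",cv2.resize(im[90:280,60:330],None,fx=2.9,fy=2.9)[:,:,::-1])
print(arm.landmark_of("weight_red","scene")[:2],arm.landmark_of("weight_red","top")[:2] if arm.camera("top") is not None else 0)
print(arm.landmark_of("pan","top"),arm.landmark_of("pan","scene"))
```

```text
7.0 [603.15000658   8.63617516 191.27515681] 42.4633391485801
[{'point': [603.4, 11.1, 188.1], 'conf': 0.69}] []
[] [{'point': [599.3, 11.9, 129.8], 'conf': 0.89}]
```

View pics/scene3.png

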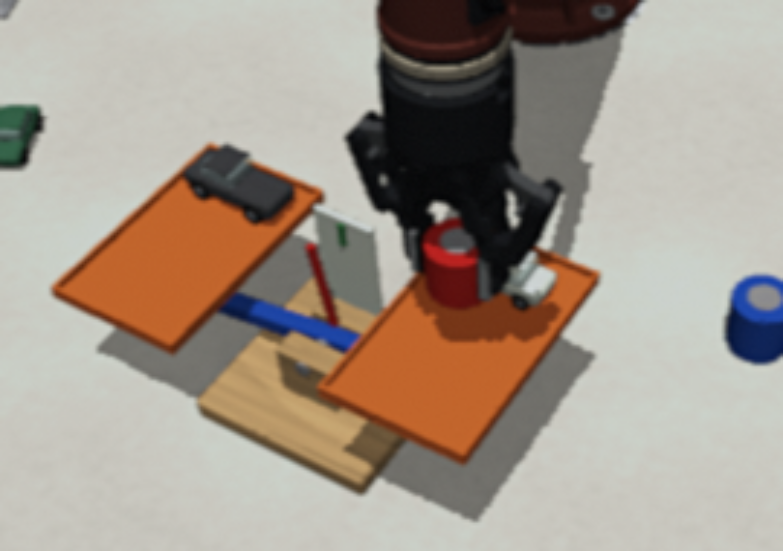

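Red hangs upright over the pan floor beside the car, with the pan undisturbed. The underside sits about 52 mm above the floor, so I'll lower it.

Emit:
arm_command([
  {"tx":3,"ty":0,"tz":-15,"turn":0},
  {"tx":0,"ty":0,"tz":-15,"turn":0},
  {"tx":0,"ty":0,"tz":-10,"turn":0},
  {"tx":0,"ty":0,"tz":-6,"turn":0},
  {"tx":0,"ty":0,"tz":-4,"turn":0},
  {"tx":0,"ty":0,"tz":0,"turn":0},
  {"tx":0,"ty":0,"tz":0,"turn":0},
  {"tx":0,"ty":0,"tz":0,"turn":0},
])

```text
time_s: 8.1
ee_pos: [606.8, 7.3, 142.1]
eef_rot: [0.613, 3.08, 0.0]
contact_force: [-0.4, -0.8, -2.1]
grip_width: 42.5
finger_force: 61.1
```

Emit:
arm_command([
  {"tx":0,"ty":0,"tz":-1,"turn":0},
  {"tx":0,"ty":0,"tz":-1,"turn":0},
  {"tx":0,"ty":0,"tz":-1,"turn":0},
  {"tx":0,"ty":0,"tz":0,"turn":0},
  {"tx":0,"ty":0,"tz":0,"turn":0},
  {"tx":0,"ty":0,"tz":0,"turn":0},
])

```text
time_s: 8.7
ee_pos: [606.4, 7.4, 138.5]
eef_rot: [0.613, 3.081, 0.0]
contact_force: [0.6, 1.2, -1.0]
grip_width: 42.7
finger_force: 61.1
```

Emit:
arm_command([
  {"tx":0,"ty":0,"tz":-1,"turn":0},
  {"tx":0,"ty":0,"tz":-1,"turn":0},
  {"tx":0,"ty":0,"tz":0,"turn":0},
  {"tx":0,"ty":0,"tz":0,"turn":0},
])

```text
time_s: 9.1
ee_pos: [606.3, 7.4, 136.3]
eef_rot: [0.613, 3.081, 0.0]
contact_force: [0.1, 0.8, 0.4]
grip_width: 42.8
finger_force: 61.1
```

Run:
```python
from h import *
s=arm.get_state();print(s["time_s"],s["ee_pos"],s["contact_force"])
im=arm.camera("scene");cv2.imwrite("pics/scene4.png",cv2.resize(im[130:270,150:290],None,fx=4,fy=4)[:,:,::-1])
print(arm.landmark_of("weight_red","scene")[:2])
```

```text
9.1 [606.25240429   7.42574522 136.28815845] [0.08335784 0.84193715 0.40953094]
[{'point': [605.4, 9.5, 129.4], 'conf': 0.83}]
```

View pics/scene4.png

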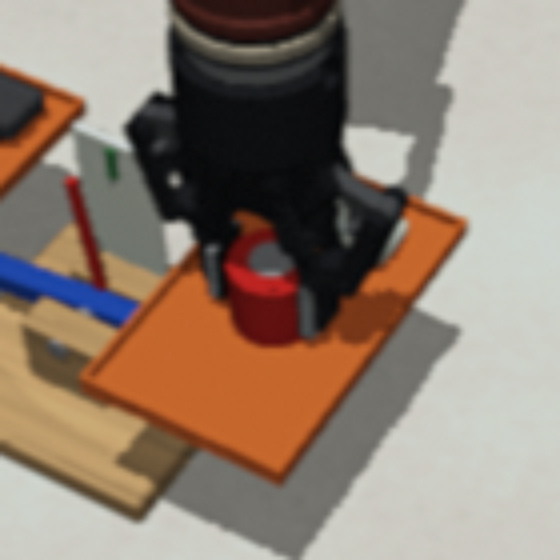

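Red is standing on the pan floor and the force has gone from −1 N to +0.4 N, which agrees. I'll release with a part opening and then rise.

Emit:
arm_command([
  {"tx":0,"ty":0,"tz":0,"turn":0},
  {"tx":0,"ty":0,"tz":0,"turn":0},
  {"tx":0,"ty":0,"tz":0,"turn":0},
  {"tx":0,"ty":0,"tz":0,"turn":0},
  {"tx":0,"ty":0,"tz":0,"turn":0},
], grip=62)

```text
time_s: 9.7
ee_pos: [606.1, 7.4, 136.3]
eef_rot: [-0.613, -3.081, 0.0]
contact_force: [-0.5, 0.3, -0.1]
grip_width: 61.8
finger_force: 0.0
```

Emit:
arm_command([
  {"tx":0,"ty":0,"tz":8,"turn":0},
  {"tx":0,"ty":0,"tz":15,"turn":0},
  {"tx":0,"ty":0,"tz":20,"turn":0},
  {"tx":0,"ty":0,"tz":25,"turn":0},
  {"tx":0,"ty":0,"tz":25,"turn":0},
  {"tx":0,"ty":10,"tz":0,"turn":0},
  {"tx":-10,"ty":30,"tz":0,"turn":0},
  {"tx":-20,"ty":40,"tz":0,"turn":0},
])

```text
time_s: 10.5
ee_pos: [577.0, 87.3, 230.0]
eef_rot: [0.617, 3.078, 0.001]
contact_force: [0.3, 1.1, -0.3]
grip_width: 61.9
finger_force: 0.0
```

Run:
```python
from h import *
s=arm.get_state();print(s["time_s"],s["ee_pos"],s["contact_force"])
im=arm.camera("scene");cv2.imwrite("pics/scene5.png",cv2.resize(im[120:260,70:290],None,fx=3.5,fy=3.5)[:,:,::-1])
print(arm.landmark_of("weight_red","scene")[:2],arm.landmark_of("pan","scene"),arm.landmark_of("weight_yellow","scene"))
```

```text
10.5 [577.00272127  87.32000089 230.04465536] [ 0.30024245  1.08048391 -0.25287771]
[] [{'point': [594.9, 10.1, 129.1], 'conf': 0.97}] [{'point': [362.5, 355.7, 1.0], 'conf': 0.67}, {'point': [440.3, 338.8, 1.7], 'conf': 0.63}]
```

View pics/scene5.png

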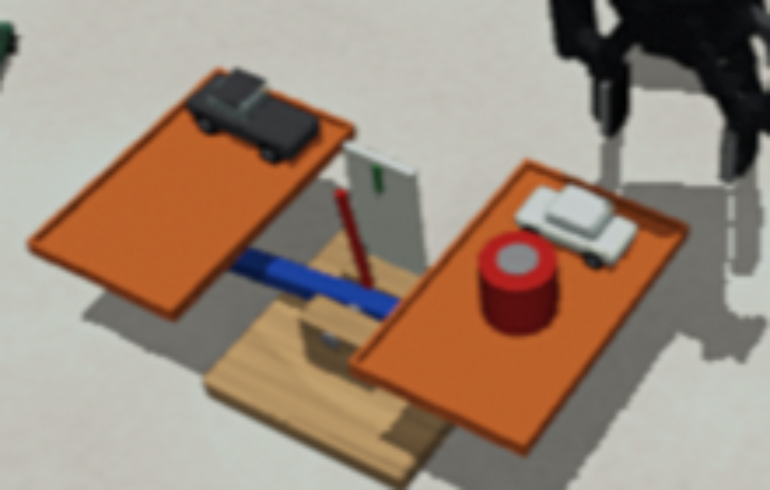

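Red stands upright near the pan centre, clear of the car, and the beam is still on its stop. Now for yellow at about (436, 341).

Emit:
arm_command([
  {"tx":-20,"ty":36,"tz":0,"turn":0},
  {"tx":-20,"ty":36,"tz":0,"turn":0},
  {"tx":-20,"ty":36,"tz":0,"turn":0},
  {"tx":-20,"ty":36,"tz":0,"turn":0},
  {"tx":-20,"ty":36,"tz":0,"turn":0},
  {"tx":-20,"ty":36,"tz":0,"turn":0},
  {"tx":-15,"ty":27,"tz":0,"turn":0},
  {"tx":-6,"ty":11,"tz":0,"turn":0},
], grip=85)

```text
time_s: 11.5
ee_pos: [434.5, 342.9, 229.4]
eef_rot: [0.61, 3.082, 0.001]
contact_force: [0.5, 0.3, 0.3]
grip_width: 84.9
finger_force: 0.0
```

Emit:
arm_command([
  {"tx":0,"ty":0,"tz":-40,"turn":0},
  {"tx":0,"ty":0,"tz":-40,"turn":0},
  {"tx":0,"ty":0,"tz":-40,"turn":0},
  {"tx":0,"ty":0,"tz":-20,"turn":0},
  {"tx":0,"ty":0,"tz":0,"turn":0},
  {"tx":0,"ty":0,"tz":0,"turn":0},
  {"tx":0,"ty":0,"tz":0,"turn":0},
  {"tx":0,"ty":0,"tz":0,"turn":0},
])

```text
time_s: 12.3
ee_pos: [437.0, 342.1, 91.6]
eef_rot: [0.613, 3.078, 0.004]
contact_force: [0.1, -0.2, -0.2]
grip_width: 85.4
finger_force: 0.0
```

Run:
```python
from h import *
s=arm.get_state();print(s["time_s"],s["ee_pos"],s["grip_width"])
im=arm.camera("scene");cv2.imwrite("pics/scene6.png",cv2.resize(im[110:270,280:440],None,fx=3.5,fy=3.5)[:,:,::-1])
print(arm.landmark_of("weight_yellow","scene"))
```

```text
12.3 [437.02909857 342.12404602  91.57953844] 85.40886675112485
[{'point': [437.2, 341.9, 2.3], 'conf': 0.74}, {'point': [361.3, 356.9, -0.1], 'conf': 0.47}]
```

View pics/scene6.png

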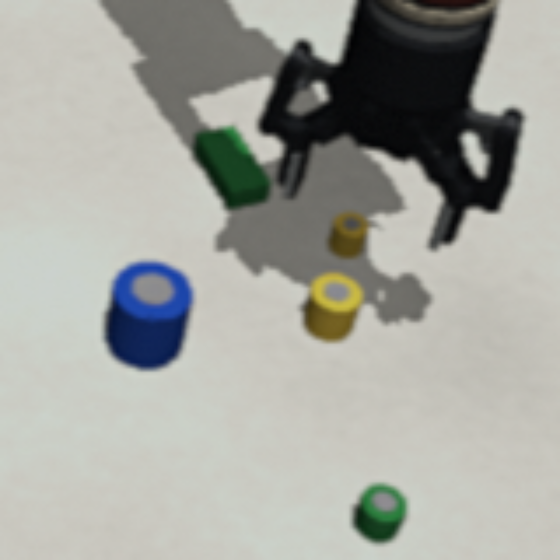

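The larger yellow is at (333,305) in the crop, in line with the open fingers, and the small one lies behind it. I'll descend and grip.

Emit:
arm_command([
  {"tx":0,"ty":0,"tz":-20,"turn":0},
  {"tx":0,"ty":0,"tz":-20,"turn":0},
  {"tx":0,"ty":0,"tz":-20,"turn":0},
  {"tx":0,"ty":0,"tz":-16,"turn":0},
  {"tx":0,"ty":0,"tz":-10,"turn":0},
  {"tx":0,"ty":0,"tz":0,"turn":0},
  {"tx":0,"ty":0,"tz":0,"turn":0},
  {"tx":0,"ty":0,"tz":0,"turn":0},
])

```text
time_s: 13.2
ee_pos: [436.1, 342.0, 4.4]
eef_rot: [0.613, 3.08, 0.002]
contact_force: [-0.2, 0.5, -0.6]
grip_width: 85.2
finger_force: 0.0
```

Emit:
arm_command([
  {"tx":0,"ty":0,"tz":0,"turn":0},
  {"tx":0,"ty":0,"tz":0,"turn":0},
  {"tx":0,"ty":0,"tz":0,"turn":0},
  {"tx":0,"ty":0,"tz":0,"turn":0},
  {"tx":0,"ty":0,"tz":0,"turn":0},
  {"tx":0,"ty":0,"tz":0,"turn":0},
  {"tx":0,"ty":0,"tz":0,"turn":0},
  {"tx":0,"ty":0,"tz":0,"turn":0},
], grip=26)

```text
time_s: 14.0
ee_pos: [435.8, 341.8, 3.9]
eef_rot: [0.613, 3.08, 0.001]
contact_force: [0.1, 0.3, 4.2]
grip_width: 32.3
finger_force: 59.6
```

Emit:
arm_command([
  {"tx":0,"ty":0,"tz":15,"turn":0},
  {"tx":0,"ty":0,"tz":35,"turn":0},
  {"tx":0,"ty":0,"tz":45,"turn":0},
  {"tx":0,"ty":0,"tz":45,"turn":0},
  {"tx":0,"ty":0,"tz":45,"turn":0},
  {"tx":0,"ty":0,"tz":30,"turn":0},
  {"tx":12,"ty":-20,"tz":0,"turn":0},
  {"tx":20,"ty":-33,"tz":0,"turn":0},
])

```text
time_s: 14.8
ee_pos: [467.0, 289.5, 220.6]
eef_rot: [0.607, 3.08, 0.004]
contact_force: [0.6, 0.3, -1.7]
grip_width: 32.3
finger_force: 59.6
```

Emit:
arm_command([
  {"tx":22,"ty":-36,"tz":0,"turn":0},
  {"tx":22,"ty":-36,"tz":0,"turn":0},
  {"tx":22,"ty":-36,"tz":0,"turn":0},
  {"tx":22,"ty":-36,"tz":0,"turn":0},
  {"tx":22,"ty":-36,"tz":0,"turn":0},
  {"tx":22,"ty":-36,"tz":0,"turn":0},
  {"tx":22,"ty":-36,"tz":0,"turn":0},
  {"tx":16,"ty":-27,"tz":0,"turn":0},
])

```text
time_s: 15.6
ee_pos: [637.4, 7.0, 218.1]
eef_rot: [-0.615, -3.08, 0.001]
contact_force: [-0.1, -0.1, 0.2]
grip_width: 32.5
finger_force: 59.6
```

Emit:
arm_command([
  {"tx":11,"ty":-20,"tz":0,"turn":0},
  {"tx":0,"ty":0,"tz":0,"turn":0},
  {"tx":0,"ty":0,"tz":0,"turn":0},
  {"tx":0,"ty":0,"tz":0,"turn":0},
  {"tx":0,"ty":0,"tz":0,"turn":0},
])

```text
time_s: 16.1
ee_pos: [647.5, -9.1, 218.3]
eef_rot: [-0.61, -3.081, -0.001]
contact_force: [0.3, 1.1, -0.4]
grip_width: 32.6
finger_force: 59.6
```

Emit:
arm_command([
  {"tx":2,"ty":-2,"tz":-20,"turn":0},
  {"tx":0,"ty":0,"tz":-25,"turn":0},
  {"tx":0,"ty":0,"tz":-15,"turn":0},
  {"tx":0,"ty":0,"tz":-10,"turn":0},
  {"tx":0,"ty":0,"tz":-4,"turn":0},
  {"tx":0,"ty":0,"tz":0,"turn":0},
  {"tx":0,"ty":0,"tz":0,"turn":0},
  {"tx":0,"ty":0,"tz":0,"turn":0},
])

```text
time_s: 16.9
ee_pos: [651.1, -12.7, 145.7]
eef_rot: [0.612, 3.079, 0.0]
contact_force: [0.2, -0.2, -1.1]
grip_width: 32.6
finger_force: 59.6
```

Emit:
arm_command([
  {"tx":0,"ty":0,"tz":-3,"turn":0},
  {"tx":0,"ty":0,"tz":-2,"turn":0},
  {"tx":0,"ty":0,"tz":-2,"turn":0},
  {"tx":0,"ty":0,"tz":-2,"turn":0},
  {"tx":0,"ty":0,"tz":-2,"turn":0},
  {"tx":0,"ty":0,"tz":0,"turn":0},
  {"tx":0,"ty":0,"tz":0,"turn":0},
  {"tx":0,"ty":0,"tz":0,"turn":0},
])

```text
time_s: 17.7
ee_pos: [650.2, -12.6, 133.4]
eef_rot: [0.613, 3.081, 0.0]
contact_force: [0.2, 0.0, -0.4]
grip_width: 32.6
finger_force: 59.6
```

Run:
```python
from h import *
s=arm.get_state();print(s["time_s"],s["ee_pos"],s["contact_force"])
im=arm.camera("scene");cv2.imwrite("pics/scene7.png",cv2.resize(im[120:260,70:290],None,fx=3.5,fy=3.5)[:,:,::-1])
```

```text
17.7 [650.24546696 -12.62676055 133.37754482] [ 0.16309031  0.01056536 -0.37841897]
```

View pics/scene7.png

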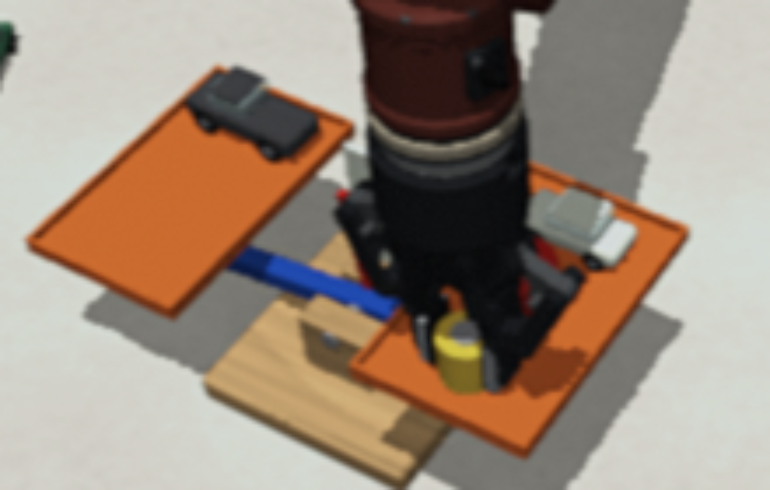

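Yellow is at the floor, next to red and inside the rim. I'll ride the pan down towards level before releasing.

Emit:
arm_command([
  {"tx":0,"ty":0,"tz":-2,"turn":0},
  {"tx":0,"ty":0,"tz":-2,"turn":0},
  {"tx":0,"ty":0,"tz":-2,"turn":0},
  {"tx":0,"ty":0,"tz":-2,"turn":0},
  {"tx":0,"ty":0,"tz":-2,"turn":0},
  {"tx":0,"ty":0,"tz":-2,"turn":0},
  {"tx":0,"ty":0,"tz":0,"turn":0},
  {"tx":0,"ty":0,"tz":0,"turn":0},
])

```text
time_s: 18.55
ee_pos: [649.9, -12.6, 121.1]
eef_rot: [-0.613, -3.081, 0.0]
contact_force: [-0.3, -0.7, -0.6]
grip_width: 32.4
finger_force: 59.6
```

Emit:
arm_command([
  {"tx":0,"ty":0,"tz":0,"turn":0},
  {"tx":0,"ty":0,"tz":0,"turn":0},
  {"tx":0,"ty":0,"tz":0,"turn":0},
  {"tx":0,"ty":0,"tz":0,"turn":0},
  {"tx":0,"ty":0,"tz":0,"turn":0},
], grip=52)

```text
time_s: 19.05
ee_pos: [650.2, -12.6, 121.4]
eef_rot: [0.613, 3.081, -0.0]
contact_force: [0.6, 0.1, 0.0]
grip_width: 52.0
finger_force: 0.0
```

Emit:
arm_command([
  {"tx":0,"ty":0,"tz":5,"turn":0},
  {"tx":0,"ty":0,"tz":10,"turn":0},
  {"tx":0,"ty":0,"tz":20,"turn":0},
  {"tx":0,"ty":0,"tz":25,"turn":0},
  {"tx":0,"ty":0,"tz":30,"turn":0},
  {"tx":0,"ty":0,"tz":25,"turn":0},
  {"tx":0,"ty":25,"tz":0,"turn":0},
  {"tx":0,"ty":40,"tz":0,"turn":0},
])

```text
time_s: 19.85
ee_pos: [651.8, 50.8, 239.8]
eef_rot: [0.618, 3.075, 0.0]
contact_force: [-0.3, 0.7, -0.6]
grip_width: 52.1
finger_force: 0.0
```

Emit:
arm_command([
  {"tx":0,"ty":40,"tz":0,"turn":0},
  {"tx":0,"ty":40,"tz":0,"turn":0},
  {"tx":0,"ty":40,"tz":0,"turn":0},
  {"tx":0,"ty":40,"tz":0,"turn":0},
  {"tx":0,"ty":0,"tz":0,"turn":0},
  {"tx":0,"ty":0,"tz":0,"turn":0},
  {"tx":0,"ty":0,"tz":0,"turn":0},
  {"tx":0,"ty":0,"tz":0,"turn":0},
])

```text
time_s: 20.65
ee_pos: [650.4, 211.0, 236.6]
eef_rot: [0.615, 3.08, -0.0]
contact_force: [0.6, 0.1, 0.1]
grip_width: 52.1
finger_force: 0.0
```

Emit:
arm_command([
  {"tx":0,"ty":0,"tz":0,"turn":0},
  {"tx":0,"ty":0,"tz":0,"turn":0},
  {"tx":0,"ty":0,"tz":0,"turn":0},
  {"tx":0,"ty":0,"tz":0,"turn":0},
  {"tx":0,"ty":0,"tz":0,"turn":0},
  {"tx":0,"ty":0,"tz":0,"turn":0},
  {"tx":0,"ty":0,"tz":0,"turn":0},
  {"tx":0,"ty":0,"tz":0,"turn":0},
])

```text
time_s: 21.45
ee_pos: [650.1, 212.5, 236.3]
eef_rot: [-0.613, -3.081, 0.0]
contact_force: [0.1, 1.0, 0.3]
grip_width: 51.6
finger_force: 0.0
```

Run:
```python
from h import *
s=arm.get_state();print(s["time_s"],s["ee_pos"],s["contact_force"])
im=arm.camera("scene");cv2.imwrite("pics/scene8.png",cv2.resize(im[120:260,70:290],None,fx=3.5,fy=3.5)[:,:,::-1])
print(arm.landmark_of("pan","scene"))
```

```text
21.45 [650.14420039 212.46288507 236.28734647] [0.14227972 0.95092113 0.27617804]
[{'point': [594.9, 9.8, 117.4], 'conf': 0.71}]
```

View pics/scene8.png

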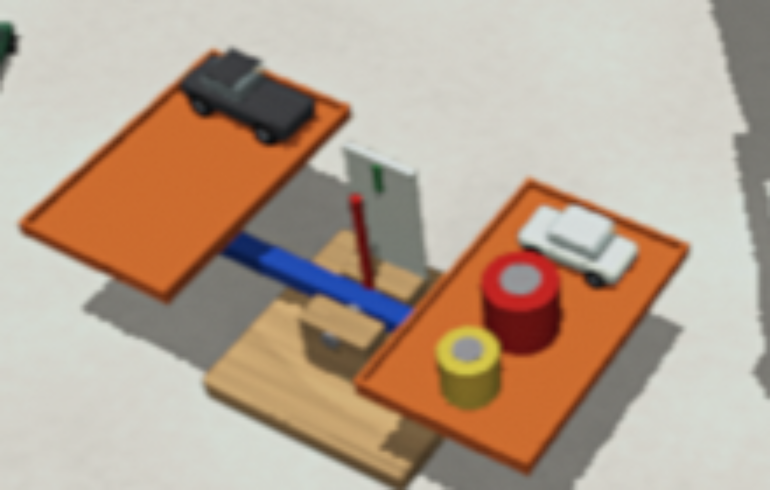

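Both weights stand upright side by side, and the pan reads about 117 mm against 115 mm for level. I'll wait one more moment for the swing to die out, then hand in.

Emit:
arm_command([
  {"tx":0,"ty":0,"tz":0,"turn":0},
  {"tx":0,"ty":0,"tz":0,"turn":0},
  {"tx":0,"ty":0,"tz":0,"turn":0},
  {"tx":0,"ty":0,"tz":0,"turn":0},
  {"tx":0,"ty":0,"tz":0,"turn":0},
  {"tx":0,"ty":0,"tz":0,"turn":0},
  {"tx":0,"ty":0,"tz":0,"turn":0},
  {"tx":0,"ty":0,"tz":0,"turn":0},
])

```text
time_s: 22.35
ee_pos: [650.2, 212.4, 236.3]
eef_rot: [-0.613, -3.081, 0.0]
contact_force: [0.8, 0.4, 0.5]
grip_width: 51.9
finger_force: 0.0
```

Run:
```python
from h import *
arm.camera("scene");print(arm.landmark_of("pan","scene"))
print(arm.job_done())
```

```text
[{'point': [598.9, 10.9, 112.9], 'conf': 0.81}]
the job is handed in; nothing more can be done
None
```

The red 100 g and the larger yellow weight stand upright side by side in the raised pan, the beam reads level to within the camera's accuracy (pan floor about 113–117 mm, level is 115 mm), and the job was handed in at about 22 s.

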